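# Change the kettle over to the other hot plate

### The job

The kettle is to be heated on the other hot plate from now on: turn off the red switch of the plate it stands on, then carry the kettle across level and set it down gently inside the ring of the other plate with its spout towards the back, away from that plate's switch, and only then turn that plate's red switch fully on. A plate must never be on without the kettle on it; leave the cups, bowls, timer, bag and caddy where they stand.

Things in the scene. Friction and masses are not known exactly. Their poses are not given: they have to be found in the camera images.
- hob_live: Hot plate that is on under the kettle at the start, left or right. Fixed: steel housing 230 x 230 mm, flush black glass top 72 mm above the bench, pale ring (radius 92 to 97 mm) round the plate's centre. Origin: on the bench under the ring's centre; x points away from its switch, y left, z up. Its grey switch box, 110 x 110 mm, 72 mm high, is centred 185 mm from the origin along -x.
- hob_cold: The other hot plate, off and empty at the start. Fixed: steel housing 230 x 230 mm, flush black glass top 72 mm above the bench, pale ring (radius 92 to 97 mm) round the plate's centre. Origin: on the bench under the ring's centre; x points away from its switch, y left, z up. Its grey switch box, 110 x 110 mm, 72 mm high, is centred 185 mm from the origin along -x.
- switch_live_axis (a point): On the upright turning axis of the red handle of the plate on at the start, 102 mm above the bench; axes as the plate's. The bar is 90 mm long (45 each side of the axis), 18 wide, from 88 to 116 mm above the bench, on a hub of radius 26 mm, over a yellow square 78 mm wide whose top is at 76 mm. White stripe on the pointer end.
- switch_cold_axis (a point): On the upright turning axis of the red handle of the plate off at the start, 102 mm above the bench; axes as the plate's. The bar is 90 mm long (45 each side of the axis), 18 wide, from 88 to 116 mm above the bench, on a hub of radius 26 mm, over a yellow square 78 mm wide whose top is at 76 mm. White stripe on the pointer end.
- switch_live (a joint): Red handle of the plate on at the start, rad: 0 = off (bar crosswise, pointer to +y by the green dot), 1.571 = on (pointer at the plate, +x, by the red dot); clockwise from above to turn on. A sprung detent holds either end stop: about 0.3 N m (8 to 9 N at 35 mm) to leave, less towards the middle; past 0.785 it snaps to the other end. Starts on.
- switch_cold (a joint): Red handle of the plate off at the start, rad: 0 = off (bar crosswise, pointer to +y by the green dot), 1.571 = on (pointer at the plate, +x, by the red dot); clockwise from above to turn on. A sprung detent holds either end stop: about 0.3 N m (8 to 9 N at 35 mm) to leave, less towards the middle; past 0.785 it snaps to the other end. Starts off.
- kettle: Steel kettle, about 0.7 kg, loose: base radius 70 mm, greatest radius 78 mm, body 112 mm high (radius under 55 mm above 95 mm), lid knob to 131 mm; fixed hoop handle in the plane of the spout, legs up to 67 mm from the axis, top at 194 mm. Origin: on its axis half-way up, 97 mm above its base. Its x axis points along the spout, z up.
- kettle_grip (a point): Middle of the kettle's black handle bar, 185 mm above its base, on its axis: a round level bar 18 mm thick and 84 mm long along the kettle's x axis, with 45 mm free under it.
- kettle_spout (a point): Mouth of the kettle's spout, 115 mm out from the axis along the kettle's x, 110 mm above its base.
- kettle_base (a point): Centre of the underside of the kettle.
- cup_1: White lidded tasting cup, 77 mm across, 100 mm high, with a handle reaching 60 mm from the axis along its +x; loose, a bystander. Origin: centre of its underside.
- cup_2: White lidded tasting cup, 77 mm across, 100 mm high, with a handle reaching 60 mm from the axis along its +x; loose, a bystander. Origin: centre of its underside.
- bowl_1: White tasting bowl, 92 mm across, 52 mm high; loose, a bystander. Origin: centre of its underside.
- bowl_2: White tasting bowl, 92 mm across, 52 mm high; loose, a bystander. Origin: centre of its underside.
- timer: White egg-shaped kitchen timer with an orange band, 58 mm across, 74 mm high; loose, a bystander. Origin: centre of its underside.
- bag: Upright brown paper bag, 110 mm (its x) by 70 mm (its y), 190 mm high with a folded strip at its top; loose, a bystander. Origin: centre of its underside.
- caddy: Round green tea tin with a brass lid, 83 mm across, 142 mm high; loose, a bystander. Origin: centre of its underside.
Not all that is in view belongs to the job. Several things have the shape of the kettle; the one meant has the colours described above.

How it is judged:
By the outcome, as a careful person would: the job done as asked, in the order asked, and still so for the second after the job is handed in, with the robot touching nothing.
It also fails if it takes over 72 s, if anything falls off the work surface, if the arm or the gripper's body presses on something with over 40 N, if the wrist force passes 120 N, or if a joint passes its speed limit or range.

### The arm

A 7-joint arm with a two-finger parallel gripper is mounted at the origin on the work surface. World frame = base frame: x ahead of the robot, y to its left, z up, the work surface at z = 0. Lengths are in m, angles in rad, forces in N, time in s.
With the tool pointing down it reaches from about 0.425 to 0.925 m from the base axis. Payload 6.8 kg.
Tool frame: the origin (TCP) lies between the finger pads; the fingertips stand manip.tip_reach ahead of it and the grasp point (between the pads) lies 8 mm behind it (manip.tip_reach is the distance from the TCP to the fingertips, in m); z points along the fingers, y is the line along which they close (so a half turn about z gives the same grasp; the last joint's range is limited). The gripper opens to 85 mm and grips with 20 to 120 N. Pads are 22 mm wide; open, the fingers measure 114 mm over their backs; the gripper's body (76 mm by 85 mm) begins 54 mm behind the grasp point. The pads swing forward as they close: fully open they stand 13 mm farther back than shut.
Start: joints at [-1.441, 0.477, 0.022, 1.555, -0.011, 1.109, -0.083], TCP at [0.159, 0.656, 0.242] pointing down, gripper open.
Joint ranges: [-2.96, 2.96], [-0.34, 2.1], [-1.41, 1.46], [0.24, 2.44], [-1.37, 4.51], [0.17, 1.92], [-2.96, 2.96]. Speed limits (rad/s): [2.39, 2.39, 3.14, 3.14, 3.14, 3.14, 3.14].

### API

Orientations are given as [roll, pitch, yaw] about the fixed x, y, z axes, in that order (R = Rz(yaw) Ry(pitch) Rx(roll)).
In Python, from rig import manip gives the robot as it stands.
- The arm moves only by the tool jog_arm, never from a script. Its argument "deltas" is text: rows parted by semicolons, each of 4 numbers parted by spaces: the shift along the tool's x, y, z in cm, then the turn about the tool's z in degrees. In form: x y z twist; .... A call has 1 to 20 rows; each row shifts and turns the commanded pose from where the row before left it, along the tool's axes as they then stand; what a row does not reach is not made up. A row lasts 1/8 s, in which the tool goes at most 62.5 mm and 10.7 degrees, less where a joint would pass 70% of its speed; a pose out of reach is approached as far as the arm can. A call with a gripper value outside its range is refused whole. "gripper" is the closure in counts, from 0 (fully open) to 255 (shut), set as the call begins (left out, the last holds). The fingers move at their own pace and stop on an object; the grip force is fixed at half the most. Time passes only in rows, so rows that do not move let the fingers close. It gives the time, the measured TCP pose, the force, the opening and the grip force at its end, in the units of the state.
- manip.get_state(): the state, without advancing time (a new reading comes with each control period).
- manip.read_camera(name): name is "scene" or "top" or "wrist"; returns the picture (420x560x3 uint8, red, green, blue); there is no depth.
- manip.get_calibration(name): a dict with "mtx" (3x3 intrinsics, pixels), "camera_from_world" (4x4, takes a point from world to camera coordinates); the wrist camera has in their place "mount" (4x4, takes a point from camera to tool coordinates, whose origin is the TCP and whose axes are the flange's). Camera axes: x right, y up, looking along -z (the intrinsics and any distortion apply to the point x, -y, -z); pixel columns grow to the right and rows downward; lengths in m; the calibration is good to about 2 mm. A picture is of the moment at which its call begins: read the wrist's pose just before it. get_calibration takes no time and is no camera call.
- manip.finish_job(): hands the job in; it is judged then, once.
Trained networks look in the newest picture that a camera, given by its name, has taken for a name from the list of things; names that differ only in an ending like _2 or _b are one class to them, and where a whole thing is asked for, a point or a joint stands for the part that bears it (a point fixed in the world has none). Each returns a list of dicts, best first, with "score" (0 to 1); they miss things now and then, are a little off and sometimes report something else, mostly with a low value. They report only what shows in the picture. A call takes as long as a camera call. They do not tell look-alikes from the thing itself.
- manip.recognise(label, camera): "location" ([x, y, z] in m, in the coordinates of the camera as it stood for that picture, good to about 4 mm: the middle of the surface that is visible of it).
- manip.trace(label, camera): "region" (420x560 bool, what is visible of it).
- manip.place_of(label, camera): "location" ([x, y, z] in m, in the coordinates of the camera as it stood for that picture, good to about 4 mm: a listed point, or the origin of a listed thing).
The state is a dict: "time": time; "joint_positions": joint angles; "qd": joint speeds; "joint_torque": joint torques, N m; "ee_pos": TCP position; "orientation": TCP orientation; "wrist_force": force on the tool from outside, world axes, zero at the start; "wrist_torque": the same for the moment, N m; "grip_width": opening from 0.0 (shut) to 1.0 (fully open); "grasp_force": force on a finger pad.
Only numpy, scipy, OpenCV 4.12 (cv2) and the standard library are available. Lean on these libraries where they do the work, as an engineer would, in place of code of your own. Each camera call takes 0.05 s, during which the arm holds its last target. There are 200 camera calls.

## Working session

There is one attempt and no reset: what is moved stays moved. The work goes in short steps, Python scripts to look and compute and a tool call to move; the robot and the scene stay as the last step left them, time stands still between calls to the robot, and variables do not carry over. Pictures are saved under pics/ and viewed, at most 10 in all, crops included, and the job is handed in when it is done.

Besides the shell and the picture viewer there is one more tool, called as name(argument=value, ...) on one line, values as JSON. jog_arm: Moves the arm, as the interface text tells. Its arguments: {"type":"object","properties":{"deltas":{"type":"string"},"gripper":{"type":"number"}},"required":["deltas"]}

```bash
ls; mkdir -p pics; cat > h.py <<'E'
import numpy as np, cv2
from rig import manip
from scipy.spatial.transform import Rotation as R
def tool():
    s=manip.get_state(); T=np.eye(4); T[:3,:3]=R.from_euler('xyz',s['orientation']).as_matrix(); T[:3,3]=s['ee_pos']; return T
def wfc(cam):
    c=manip.get_calibration(cam)
    return np.linalg.inv(c['camera_from_world']) if 'camera_from_world' in c else tool()@np.array(c['mount'])
def pt(W,p): return (W[:3,:3]@np.array(p)+W[:3,3]).round(3)
def proj(cam,P,W=None):
    c=manip.get_calibration(cam); W=wfc(cam) if W is None else W
    q=np.linalg.inv(W)@np.append(P,1); q=np.array([q[0],-q[1],-q[2]]); u=np.array(c['mtx'])@q; return (u[:2]/u[2]).round(1)
def ray(cam,uv,z,W=None):
    c=manip.get_calibration(cam); W=wfc(cam) if W is None else W
    d=np.linalg.inv(c['mtx'])@[uv[0],uv[1],1]; d=W[:3,:3]@[d[0],-d[1],-d[2]]; o=W[:3,3]
    return (o+d*(z-o[2])/d[2]).round(3)
def shot(cam,name):
    W=wfc(cam); im=manip.read_camera(cam); cv2.imwrite(f'pics/{name}.png',im[:,:,::-1]); return W,im
E
python3 - <<'E'
from h import *
print({k:manip.get_state()[k] for k in('ee_pos','orientation','grip_width')},manip.tip_reach, manip.get_calibration('top').keys())
for cam in('top','scene'):
    W,im=shot(cam,cam+'0')
    for l in ['kettle','kettle_grip','kettle_spout','kettle_base','hob_live','hob_cold','switch_live_axis','switch_cold_axis','cup_1','bowl_1','timer','bag','caddy']:
        print(cam,l,[(round(d['score'],2),pt(W,d['location']).tolist(),proj(cam,pt(W,d['location']),W).astype(int).tolist()) for d in manip.place_of(l,cam)])
E
```

```text
pics
{'ee_pos': array([0.15889262, 0.65544462, 0.24131684]), 'orientation': array([-3.13977479e+00,  1.33866652e-04,  2.90381872e+00]), 'grip_width': 1.000866665853631} 0.011 dict_keys(['mtx', 'camera_from_world'])
top kettle [(0.94, [0.622, 0.247, 0.17], [207, 173]), (0.76, [0.217, 0.356, 0.102], [174, 299]), (0.56, [0.334, 0.054, 0.094], [267, 262]), (0.37, [0.431, 0.396, -0.001], [173, 237])]
top kettle_grip [(0.92, [0.334, 0.056, 0.186], [265, 261]), (0.9, [0.621, 0.243, 0.256], [203, 166]), (0.74, [0.22, 0.355, 0.186], [167, 299])]
top kettle_spout [(0.93, [0.43, -0.006, 0.109], [285, 233]), (0.77, [0.194, 0.464, 0.113], [140, 307]), (0.64, [0.709, 0.318, 0.185], [185, 146])]
top kettle_base []
top hob_live []
top hob_cold [(0.56, [0.622, -0.253, 0.001], [352, 184])]
top switch_live_axis [(0.77, [0.447, 0.256, 0.101], [207, 229])]
top switch_cold_axis [(0.58, [0.434, -0.263, 0.1], [362, 231]), (0.33, [0.762, -0.001, 0.0], [283, 148]), (0.16, [0.621, 0.244, 0.171], [208, 173])]
top cup_1 [(0.97, [0.619, -0.467, 0.0], [411, 184]), (0.8, [0.599, 0.005, 0.002], [281, 190]), (0.23, [
[... 847 characters left out ...]
57, 0.002], [234, 299])]
scene switch_live_axis [(0.92, [0.443, 0.253, 0.098], [332, 193])]
scene switch_cold_axis [(0.56, [0.434, -0.263, 0.102], [203, 243])]
scene cup_1 [(0.79, [0.614, -0.467, 0.001], [171, 327]), (0.58, [0.601, -0.002, -0.001], [298, 265])]
scene bowl_1 [(0.7, [0.76, -0.005, 0.002], [325, 294]), (0.69, [0.604, 0.472, -0.005], [403, 217]), (0.68, [0.597, 0.001, -0.0], [298, 264]), (0.56, [0.456, -0.425, -0.001], [164, 289]), (0.35, [0.629, 0.249, 0.003], [361, 241])]
scene timer [(0.72, [0.454, -0.426, -0.002], [164, 289])]
scene bag [(0.64, [0.434, -0.12, -0.0], [243, 249])]
scene caddy [(0.65, [0.438, 0.403, 0.003], [361, 199]), (0.55, [0.599, -0.001, 0.0], [298, 264])]
```

```bash
python3 -c "
import cv2
a=cv2.imread('pics/top0.png');b=cv2.imread('pics/scene0.png')
cv2.imwrite('pics/top0b.png',cv2.resize(a,(800,600),interpolation=2));cv2.imwrite('pics/scene0b.png',cv2.resize(b,(800,600),interpolation=2))"
```

```text
(no output)
```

View pics/top0b.png

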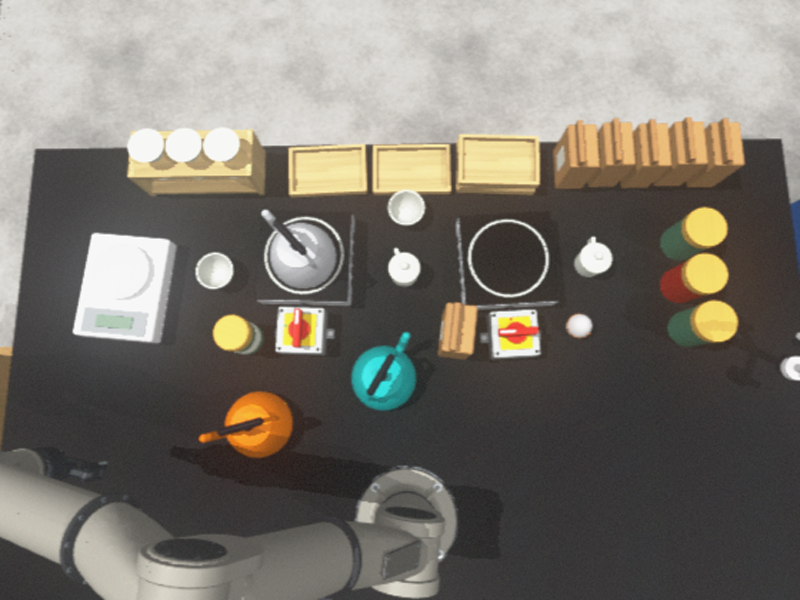

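View pics/scene0b.png

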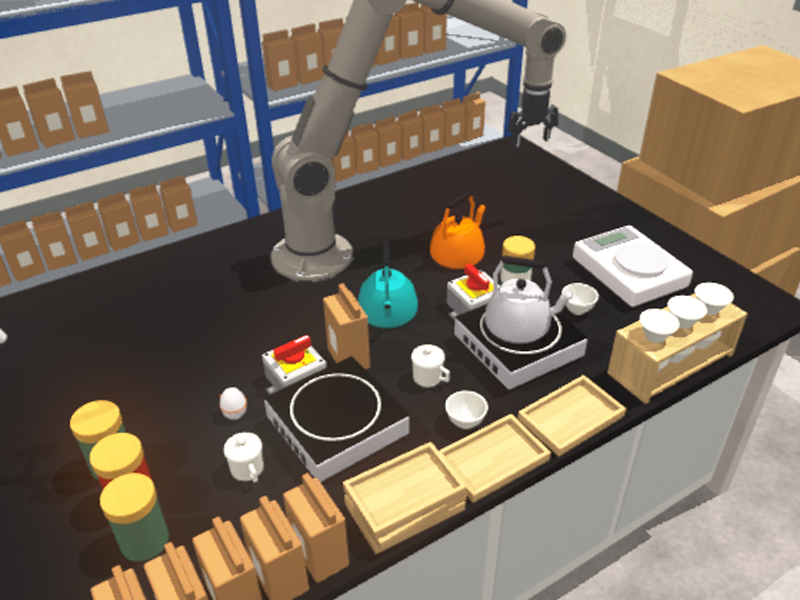

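The kettle-shaped things in the top view (420x560 px) are grey at (207,173) on the live plate, teal at (267,262) and orange at (174,299). The task's kettle is steel and stands on the plate that's on, so the grey one fits. I'll confirm it in an enlarged crop.

```bash
python3 - <<'E'
import cv2
b=cv2.imread('pics/scene0.png')
cv2.imwrite('pics/crop.png',cv2.resize(b[130:290,290:450],(600,600),interpolation=2))
E
```

```text
(no output)
```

View pics/crop.png

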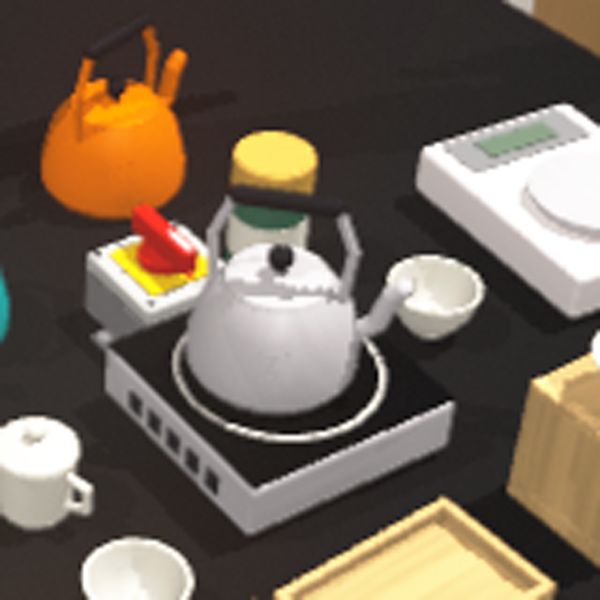

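jog_arm(deltas="0 0 -0.8 10;0 0 -0.8 10;0 0 -0.8 10;0 0 -0.8 10;0 0 -0.8 10;0 0 -0.8 10;0 0 -0.8 10;0 0 -0.8 10;0 0 -0.8 10;0 0 -0.8 10;0 0 -0.8 10;0 0 -0.8 10;0 0 -0.8 10;0 0 -0.8 10;0 0 -0.8 10;0 0 -0.8 10;0 0 0 6.4;0 0 0 0", gripper=0)

```text
time: 3.65
ee_pos: [0.1588, 0.6561, 0.3702]
orientation: [3.141, -0.0, 0.001]
wrist_force: [0.0, 0.1, -0.9]
grip_width: 1.005
grasp_force: 0.0
```

The crop shows the steel kettle on the live plate, with its black bar at (285,200) and spout mouth at (400,290). The live switch at (165,240) has its pointer turned toward the plate. Next I'll move above that switch.

jog_arm(deltas="2.4 3.35 -0.4 0;2.4 3.35 -0.4 0;2.4 3.35 0 0;2.4 3.35 0 0;2.4 3.35 0 0;2.4 3.35 0 0;2.4 3.35 0 0;2.4 3.35 0 0;2.4 3.35 0 0;2.4 3.35 0 0;2.4 3.35 0 0;2.2 3.35 0 0;0 0 2 0;0 0 2 0;0 0 2 0;0 0 0 0;0 0 0 0")

```text
time: 5.78
ee_pos: [0.4452, 0.254, 0.319]
orientation: [-3.141, -0.001, 0.001]
wrist_force: [-0.0, -0.2, -0.4]
grip_width: 1.0
grasp_force: 0.0
```

```bash
cat >> h.py <<'E'
def sqyaw(im,W,cam,near=None):
    "yellow square pose at z=.076 from its outline (min-area rectangle of the hull)"
    h=cv2.cvtColor(im,cv2.COLOR_RGB2HSV); m=cv2.inRange(h,(22,130,110),(36,255,255))
    ys,xs=np.nonzero(m); P=np.array([ray(cam,(u+0.,v+0.),.076,W)[:2] for u,v in zip(xs,ys)])
    if near is not None: P=P[np.linalg.norm(P-near,axis=1)<.065]
    return cv2.minAreaRect((P*1000).astype(np.float32))
E
python3 - <<'E'
from h import *
W,im=shot('wrist','w1')
for l in ['switch_live_axis','hob_live','kettle_grip','kettle_spout','kettle']:
    print(l,[(round(d['score'],2),pt(W,d['location']).tolist()) for d in manip.place_of(l,'wrist')])
print(sqyaw(im,W,'wrist',(.445,.254)),manip.get_state()['ee_pos'])
W,im=shot('top','t1')
print(sqyaw(im,W,'top',(.445,.254)),sqyaw(im,W,'top',(.434,-.263)))
E
```

```text
switch_live_axis [(0.95, [0.451, 0.25, 0.099])]
hob_live []
kettle_grip [(0.84, [0.336, 0.055, 0.18]), (0.7, [0.223, 0.356, 0.184]), (0.57, [0.451, 0.25, 0.099])]
kettle_spout [(0.69, [0.432, -0.002, 0.106]), (0.67, [0.45, 0.252, 0.102])]
kettle [(0.87, [0.333, 0.054, 0.097]), (0.6, [0.224, 0.353, 0.093])]Traceback (most recent call last):
  File "<stdin>", line 5, in <module>
  File "h.py", line 22, in sqyaw
    ys,xs=np.nonzero(m); P=np.array([ray(cam,(u+0.,v+0.),.076,W)[:2] for u,v in zip(xs,ys)])
                                     ~~~^^^^^^^^^^^^^^^^^^^^^^^^
  File "h.py", line 14, in ray
    c=manip.get_calibration(cam); W=wfc(cam) if W is None else W
ValueError: time passes only in moves, steps and waits
```

View pics/w1.png

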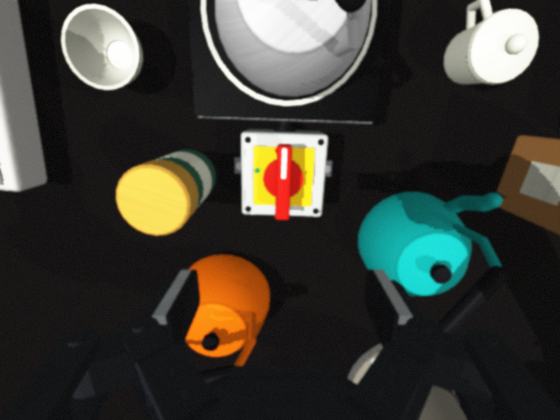

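The wrist view shows the live switch's bar at (284,182), pointer stripe up at the plate, over the yellow square. The plate edge runs from (197,117) to (372,123). I'll work out the yaws from the white box and the yellow square.

```bash
python3 - <<'E'
s=open('h.py').read()
s=s.replace("def tool","import functools\n@functools.lru_cache\ndef cal(cam): return manip.get_calibration(cam)\ndef tool",1).replace("c=manip.get_calibration(cam)","c=cal(cam)")
open('h.py','w').write(s)
E
python3 - <<'E'
from h import *
W=wfc('wrist'); im=cv2.imread('pics/w1.png')[:,:,::-1]
print(sqyaw(im,W,'wrist',(.45,.25)))
a,b=ray('wrist',(197,117),.072,W),ray('wrist',(372,123),.072,W); print(a,b,np.degrees(np.arctan2(*(b-a)[:2])))
for uv in [(284,150),(284,215)]: print('bar',ray('wrist',uv,.116,W))
for uv in [(242,131),(328,135),(325,217),(241,215)]: print('box',ray('wrist',uv,.072,W))
W,im=shot('top','t1')
print(sqyaw(im,W,'top',(.45,.25)),sqyaw(im,W,'top',(.434,-.263)))
# cold ring
g=cv2.inRange(im,(150,150,150),(255,255,255)); ys,xs=np.nonzero(g)
P=np.array([ray('top',(u,v),.072,W)[:2] for u,v in zip(xs,ys)]); d=np.linalg.norm(P-(.622,-.255),axis=1); P=P[(d>.08)&(d<.108)]
(c,ax,an)=cv2.fitEllipse((P*1000).astype(np.float32)); print('ring',c,ax,len(P))
E
```

```text
((446.46417236328125, 253.31924438476562), (76.1468505859375, 76.26802062988281), 88.26429748535156)
[0.52  0.359 0.072] [0.513 0.144 0.072] -178.135214740661
bar [0.486 0.252 0.116]
bar [0.408 0.252 0.116]
box [0.503 0.305 0.072]
box [0.498 0.197 0.072]
box [0.389 0.196 0.072]
box [0.392 0.311 0.072]
((445.9962463378906, 253.7705535888672), (73.59667205810547, 73.20328521728516), 89.06080627441406) ((434.1640625, -261.6139221191406), (74.91092681884766, 74.91093444824219), 2.7927021980285645)
ring (619.4173583984375, -252.11624145507812) (188.73052978515625, 188.92112731933594) 320
```

jog_arm(deltas="0.1 0.05 3 1.8;0 0 3 0;0 0 3 0;0 0 3 0;0 0 3 0;0 0 2.5 0;0 0 2 0;0 0 1.5 0;0 0 0.5 0;0 0 0 0")

```text
time: 7.38
ee_pos: [0.446, 0.2535, 0.1034]
orientation: [-3.141, -0.0, -0.032]
wrist_force: [0.6, 0.1, 0.0]
grip_width: 1.0
grasp_force: 0.0
```

jog_arm(deltas="0 0 0 0;0 0 0 0;0 0 0 0;0 0 0 0;0 0 0 0;0 0 0 0", gripper=255)

```text
time: 8.12
ee_pos: [0.4459, 0.2532, 0.1037]
orientation: [-3.141, 0.0, -0.032]
wrist_force: [-1.5, -1.5, 5.7]
grip_width: 0.198
grasp_force: 58.6
```

jog_arm(deltas="0 0 0 -8;0 0 0 -8;0 0 0 -8;0 0 0 -8;0 0 0 -8;0 0 0 -8;0 0 0 -8;0 0 0 -8;0 0 0 -8;0 0 0 -8;0 0 0 -8;0 0 0 -2;0 0 0 0;0 0 0 0")

```text
time: 9.88
ee_pos: [0.4464, 0.2526, 0.1037]
orientation: [3.141, 0.0, 1.536]
wrist_force: [0.7, -4.2, 6.3]
grip_width: 0.197
grasp_force: 59.0
```

jog_arm(deltas="0 0 0 0;0 0 0 0;0 0 0 0;0 0 0 0;0 0 -1.5 0;0 0 -3 0;0 0 -4 0;0 0 -4 0;0 0 -4 0;0 0 -4 0;0 0 -4 0;0 0 -4 0;0 0 -3 0;0 0 0 0", gripper=0)

```text
time: 11.62
ee_pos: [0.4467, 0.2534, 0.4217]
orientation: [3.138, -0.004, 1.538]
wrist_force: [-0.2, -1.0, -0.4]
grip_width: 1.0
grasp_force: 0.0
```

```bash
python3 - <<'E'
from h import *
print(manip.get_state()['ee_pos'])
out=[]
for cam in('wrist','top','scene'):
    W,im=shot(cam,cam+'2')
    out.append(cv2.resize(im[:,:,::-1],(400,300),interpolation=3) if cam!='top' else cv2.resize(im[150:270,150:310,::-1],(400,300)))
    for l in ['kettle_grip','kettle_spout','kettle']:
        print(cam,l,[(round(d['score'],2),pt(W,d['location']).tolist()) for d in manip.place_of(l,cam)])
cv2.imwrite('pics/m2.png',cv2.hconcat(out[:2]))
E
```

```text
[0.44665949 0.25344887 0.42166744]
wrist kettle_grip [(0.9, [0.226, 0.359, 0.186]), (0.59, [0.621, 0.246, 0.254])]
wrist kettle_spout [(0.88, [0.431, -0.002, 0.107]), (0.75, [0.192, 0.466, 0.11])]
wrist kettle [(0.94, [0.624, 0.244, 0.169]), (0.79, [0.332, 0.054, 0.095]), (0.72, [0.224, 0.352, 0.093]), (0.62, [0.431, 0.4, 0.001])]
top kettle_grip [(0.97, [0.621, 0.24, 0.259]), (0.96, [0.223, 0.356, 0.186]), (0.57, [0.335, 0.057, 0.184])]
top kettle_spout [(0.91, [0.195, 0.465, 0.11]), (0.81, [0.707, 0.319, 0.187]), (0.74, [0.429, -0.007, 0.112])]
top kettle [(0.8, [0.218, 0.358, 0.102]), (0.64, [0.332, 0.053, 0.096]), (0.61, [0.621, 0.248, 0.171])]
scene kettle_grip [(0.95, [0.225, 0.353, 0.186]), (0.91, [0.623, 0.247, 0.256]), (0.65, [0.453, -0.425, -0.001]), (0.56, [0.332, 0.053, 0.184])]
scene kettle_spout [(0.97, [0.708, 0.323, 0.184]), (0.74, [0.196, 0.465, 0.109]), (0.59, [0.631, 0.246, 0.001])]
scene kettle [(0.86, [0.333, 0.056, 0.099]), (0.85, [0.622, 0.242, 0.166]), (0.8, [0.226, 0.354, 0.1])]
```

View pics/m2.png

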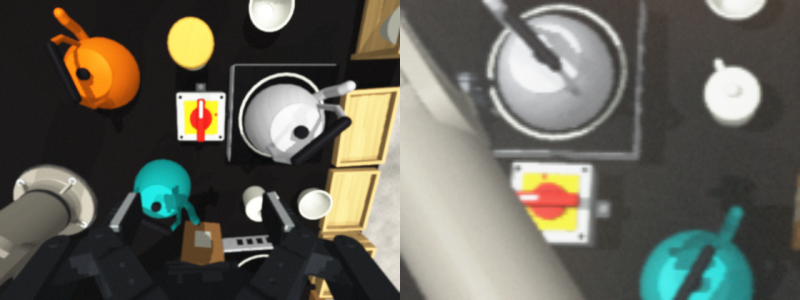

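The live switch's bar now lies crosswise in both views, at (200,115) left and (550,203) right, so it's off. Next: go over the kettle handle and align with it (yaw 41.3°).

jog_arm(deltas="-0.1 3 0 0;-0.1 3 0 0;-0.1 3 0 0;0 3 0 0;0 3 0 0;0 2.6 0 0;0 0 2 9.4;0 0 2 9.4;0 0 2 9.4;0 0 2 9.4;0 0 1 9.2;0 0 0 0")

```text
time: 13.72
ee_pos: [0.6211, 0.245, 0.3272]
orientation: [-3.141, 0.002, 0.724]
wrist_force: [-0.0, 0.5, 0.8]
grip_width: 1.0
grasp_force: 0.0
```

```bash
python3 - <<'E'
from h import *
s=manip.get_state();print(s['ee_pos'],s['orientation'])
W,im=shot('wrist','w3')
for l in ['kettle_grip','kettle_spout','kettle']:
    print(l,[(round(d['score'],2),pt(W,d['location']).tolist()) for d in manip.place_of(l,'wrist')])
print(proj('wrist',(.6224,.2445,.266),W))
E
```

```text
[0.62111854 0.24498002 0.32716025] [-3.14144262e+00  2.19166277e-03  7.23880690e-01]
kettle_grip [(0.95, [0.222, 0.358, 0.185]), (0.69, [0.621, 0.244, 0.254])]
kettle_spout [(0.75, [0.708, 0.32, 0.184]), (0.61, [0.43, -0.003, 0.105])]
kettle [(0.96, [0.225, 0.352, 0.094]), (0.62, [0.622, 0.247, 0.169])]
[284.8 233.5]
```

View pics/w3.png

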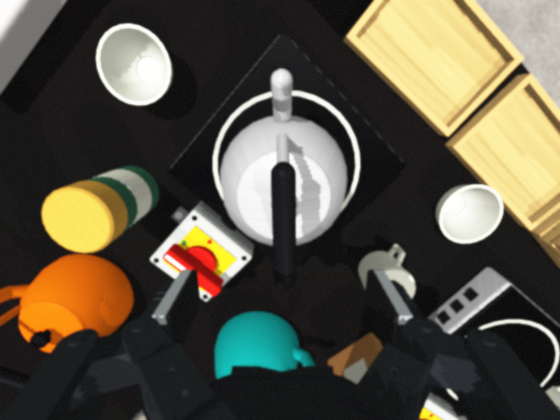

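The bar runs straight up the image from (284,165) to (285,285), centred between the fingers and in line with the spout at (281,80). I'll descend and grip it.

jog_arm(deltas="0.1 0 2.5 0;0 0 2.5 0;0 0 1.7 0;0 0 1 0;0 0 0 0")

```text
time: 14.55
ee_pos: [0.6223, 0.2454, 0.2511]
orientation: [-3.141, 0.001, 0.722]
wrist_force: [0.4, 0.1, -0.6]
grip_width: 1.0
grasp_force: 0.0
```

jog_arm(deltas="0 0 0 0;0 0 0 0;0 0 0 0;0 0 0 0;0 0 0 0;0 0 0 0;0 0 0 0", gripper=255)

```text
time: 15.42
ee_pos: [0.6225, 0.2451, 0.2516]
orientation: [3.141, -0.0, 0.722]
wrist_force: [-1.5, -2.9, 4.0]
grip_width: 0.189
grasp_force: 58.5
```

jog_arm(deltas="0 0 -0.2 0;0 0 -0.5 0;0 0 -1 0;0 0 -1 0;0 0 0 0;0 0 0 0")

```text
time: 16.18
ee_pos: [0.6222, 0.2455, 0.2782]
orientation: [-3.141, 0.0, 0.722]
wrist_force: [-0.1, -0.4, -6.5]
grip_width: 0.185
grasp_force: 58.6
```

jog_arm(deltas="0 0 -1 1;0 0 -1 2;0 0 -1 4;0 0 -1 5;0 0 -1 5;0 0 -1 5;0 0 -1 5;0 0 -1 5;0 0 -1 3.4;0 0 -1 2;0 0 0 1;0 0 0 0;0 0 0 0")

```text
time: 17.8
ee_pos: [0.6221, 0.2455, 0.3778]
orientation: [3.141, 0.001, 0.052]
wrist_force: [0.3, -0.4, -6.8]
grip_width: 0.191
grasp_force: 58.8
```

jog_arm(deltas="0 0.5 0 0;0 1 0 0;-0.1 1.5 0 0;-0.1 2 0 0;-0.1 2.5 0 0;-0.2 3 0 0;-0.2 3 0 0;-0.2 3 0 0;-0.2 3 0 0;-0.2 3 0 0;-0.2 3 0 0;-0.2 3 0 0;-0.2 3 0 0;-0.2 3 0 0;-0.2 3 0 0;-0.2 3 0 0;-0.2 3 0 0;-0.2 2.5 0 0;-0.1 2 0 0;-0.1 1.5 0 0")

```text
time: 20.3
ee_pos: [0.6159, -0.2531, 0.3785]
orientation: [3.141, -0.0, 0.049]
wrist_force: [-0.6, 0.7, -6.4]
grip_width: 0.186
grasp_force: 58.8
```

jog_arm(deltas="0 1 0 0;0 0.5 0 0;0 0 0 0;0 0 0 0;0 0 0 0")

```text
time: 20.92
ee_pos: [0.6181, -0.2647, 0.3782]
orientation: [-3.141, -0.0, 0.053]
wrist_force: [-0.3, -0.2, -6.9]
grip_width: 0.188
grasp_force: 58.8
```

```bash
python3 - <<'E'
from h import *
s=manip.get_state();print(s['ee_pos'],s['orientation'],s['grip_width'])
for cam in('wrist','top','scene'):
    W,im=shot(cam,cam+'4')
    for l in ['kettle_spout','kettle','hob_cold','switch_cold_axis']:
        print(cam,l,[(round(d['score'],2),pt(W,d['location']).tolist()) for d in manip.place_of(l,cam)])
E
cd pics; python3 -c "
import cv2;a=cv2.imread('scene4.png');b=cv2.imread('wrist4.png')
cv2.imwrite('m4.png',cv2.hconcat([cv2.resize(x,(400,300),interpolation=3) for x in(a,b)]))"
```

```text
[ 0.61814638 -0.26470412  0.37823213] [-3.14119220e+00 -1.34615638e-05  5.30141657e-02] 0.18824320869929698
wrist kettle_spout [(0.95, [0.428, -0.002, 0.106]), (0.58, [0.729, -0.263, 0.309])]
wrist kettle [(0.85, [0.331, 0.053, 0.094]), (0.67, [0.615, -0.262, 0.296])]
wrist hob_cold []
wrist switch_cold_axis []
top kettle_spout [(0.87, [0.194, 0.464, 0.111]), (0.56, [0.73, -0.26, 0.31]), (0.53, [0.431, -0.007, 0.108])]
top kettle [(0.97, [0.22, 0.358, 0.101]), (0.58, [0.333, 0.056, 0.096])]
top hob_cold []
top switch_cold_axis [(0.96, [0.434, -0.262, 0.098])]
scene kettle_spout [(0.87, [0.196, 0.466, 0.111]), (0.74, [0.731, -0.255, 0.31]), (0.6, [0.433, -0.004, 0.107])]
scene kettle [(0.82, [0.62, -0.267, 0.296]), (0.65, [0.333, 0.057, 0.101]), (0.58, [0.226, 0.355, 0.099])]
scene hob_cold [(0.84, [0.623, -0.256, 0.001])]
scene switch_cold_axis [(0.73, [0.435, -0.261, 0.102])]
```

View pics/m4.png

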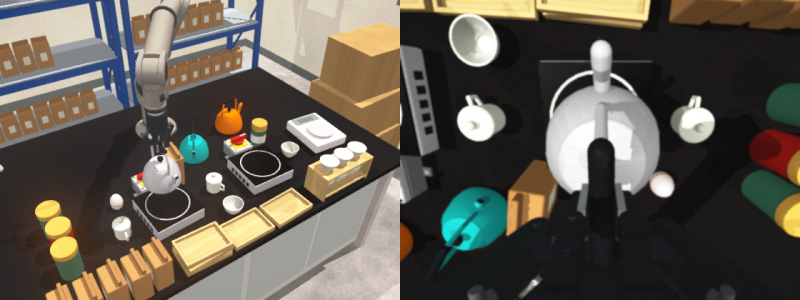

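Left panel: the kettle hangs level over the cold plate. Right panel: its spout at (600,50) points to the back. I'll correct the centring by about 11 mm and lower it gently.

jog_arm(deltas="0.1 -0.3 0 0;0.1 -0.5 0.5 0;0 -0.3 1 0;0 0 1.5 0;0 0 1.5 0;0 0 1.5 0;0 0 1.5 0;0 0 1.5 0;0 0 1.2 0;0 0 1 0;0 0 0.6 0;0 0 0.3 0;0 0 0.1 0;0 0 0 0;0 0 0 0")

```text
time: 23.55
ee_pos: [0.6195, -0.2545, 0.2566]
orientation: [3.141, -0.001, 0.052]
wrist_force: [0.2, 0.3, -6.3]
grip_width: 0.19
grasp_force: 58.7
```

jog_arm(deltas="0 0 0.1 0;0 0 0.1 0;0 0 0.1 0;0 0 0.1 0;0 0 0 0")

```text
time: 24.18
ee_pos: [0.6193, -0.2543, 0.2522]
orientation: [-3.141, 0.0, 0.052]
wrist_force: [0.1, -0.3, -7.2]
grip_width: 0.188
grasp_force: 58.7
```

jog_arm(deltas="0 0 0.05 0;0 0 0.05 0;0 0 0 0;0 0 0 0")

```text
time: 24.68
ee_pos: [0.6194, -0.2549, 0.2518]
orientation: [3.141, -0.001, 0.052]
wrist_force: [-1.2, -1.1, -1.6]
grip_width: 0.184
grasp_force: 59.2
```

jog_arm(deltas="0 0 0.03 0;0 0 0 0")

```text
time: 24.92
ee_pos: [0.6194, -0.2551, 0.2517]
orientation: [3.141, -0.001, 0.051]
wrist_force: [-1.8, -1.3, 3.0]
grip_width: 0.186
grasp_force: 59.7
```

jog_arm(deltas="0 0 0 0;0 0 0 0;0 0 0 0;0 0 0 0;0 0 0 0;0 0 0 0;0 0 -0.5 0;0 0 -1.5 0;0 0 -3 0;0 0 -3 0;0 0 -3 0;0 0 -3 0;0 0 0 0", gripper=0)

```text
time: 26.55
ee_pos: [0.62, -0.2556, 0.3949]
orientation: [3.139, -0.005, 0.052]
wrist_force: [0.5, 0.3, 0.5]
grip_width: 1.001
grasp_force: 0.0
```

```bash
python3 - <<'E'
from h import *
s=manip.get_state();print(s['ee_pos'],s['orientation'],s['grip_width'])
for cam in('wrist','top','scene'):
    W,im=shot(cam,cam+'5')
    for l in ['kettle_spout','kettle','kettle_grip','hob_cold','switch_cold_axis']:
        print(cam,l,[(round(d['score'],2),pt(W,d['location']).tolist()) for d in manip.place_of(l,cam) if pt(W,d['location'])[1]<-.1])
E
cd pics; python3 -c "
import cv2;a=cv2.imread('scene5.png')[200:350,150:350];b=cv2.imread('wrist5.png')
cv2.imwrite('m5.png',cv2.hconcat([cv2.resize(x,(400,300),interpolation=3) for x in(a,b)]))"
```

```text
[ 0.62002824 -0.25556504  0.39488284] [ 3.13923914 -0.00535971  0.0515248 ] 1.0012698007505811
wrist kettle_spout [(0.83, [0.731, -0.249, 0.183])]
wrist kettle [(0.98, [0.619, -0.254, 0.169])]
wrist kettle_grip [(0.59, [0.616, -0.253, 0.254])]
wrist hob_cold []
wrist switch_cold_axis [(0.8, [0.434, -0.261, 0.103])]
top kettle_spout [(0.69, [0.456, -0.426, -0.002])]
top kettle []
top kettle_grip []
top hob_cold []
top switch_cold_axis [(0.72, [0.434, -0.261, 0.102])]
scene kettle_spout [(0.68, [0.734, -0.246, 0.187]), (0.6, [0.454, -0.425, -0.0])]
scene kettle [(0.56, [0.618, -0.254, 0.169])]
scene kettle_grip [(0.6, [0.619, -0.255, 0.254])]
scene hob_cold [(0.95, [0.624, -0.257, -0.001])]
scene switch_cold_axis [(0.68, [0.436, -0.261, 0.101])]
```

View pics/m5.png

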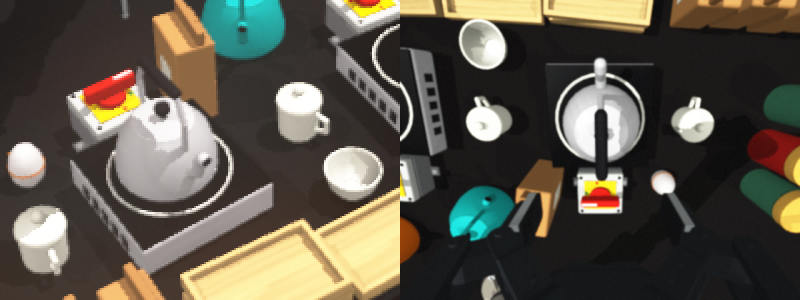

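The kettle stands inside the ring at (170,170) left, with the spout to the back, and the cold switch is still off. Next I'll go over the cold switch.

jog_arm(deltas="-2 0 0 0;-3 -0.1 0 0;-3 -0.1 0 0;-3 -0.1 0 0;-3 -0.1 0 0;-3 0 0 0;-1.5 0 0 0;0 0 1 -9;0 0 1 -9;0 0 1 -9;0 0 1 -9;0 0 1 -9;0 0 1 -9;0 0 1 -9;0 0 1 -9;0 0 1 -9;0 0 1 -9;0 0 0 0;0 0 0 0")

```text
time: 29.82
ee_pos: [0.4345, -0.2602, 0.2914]
orientation: [3.141, 0.0, 1.619]
wrist_force: [-0.7, 0.0, 0.2]
grip_width: 0.999
grasp_force: 0.0
```

```bash
python3 - <<'E'
from h import *
W,im=shot('wrist','w6'); s=manip.get_state();print(s['ee_pos'],s['orientation'])
print(sqyaw(im,W,'wrist',(.434,-.261)))
print([(round(d['score'],2),pt(W,d['location']).tolist()) for d in manip.place_of('switch_cold_axis','wrist')])
E
```

```text
[ 0.43457392 -0.26019667  0.29148973] [3.14083506e+00 2.70989953e-04 1.62013346e+00]
((433.96173095703125, -261.3871765136719), (76.41584014892578, 76.31759643554688), 2.815556764602661)
[(0.95, [0.434, -0.261, 0.104])]
```

jog_arm(deltas="-0.1 0 3 0;0 0 3 0;0 0 3 0;0 0 3 0;0 0 3 0;0 0 2 0;0 0 1.3 0;0 0 0.5 0;0 0 0 0")

```text
time: 31.05
ee_pos: [0.4347, -0.2611, 0.1033]
orientation: [3.141, 0.0, 1.622]
wrist_force: [-0.2, -0.5, -0.3]
grip_width: 0.999
grasp_force: 0.0
```

jog_arm(deltas="0 0 0 0;0 0 0 0;0 0 0 0;0 0 0 0;0 0 0 0;0 0 0 0", gripper=255)

```text
time: 31.8
ee_pos: [0.4343, -0.261, 0.1033]
orientation: [3.142, -0.0, 1.623]
wrist_force: [-1.1, 0.8, 5.7]
grip_width: 0.195
grasp_force: 58.6
```

jog_arm(deltas="0 0 0 8;0 0 0 8;0 0 0 8;0 0 0 8;0 0 0 8;0 0 0 8;0 0 0 8;0 0 0 8;0 0 0 8;0 0 0 8;0 0 0 8;0 0 0 2;0 0 0 0;0 0 0 0")

```text
time: 33.55
ee_pos: [0.4357, -0.2623, 0.1034]
orientation: [3.138, -0.002, 0.053]
wrist_force: [4.0, -4.6, -4.5]
grip_width: 0.197
grasp_force: 58.8
```

jog_arm(deltas="0 0 0 0;0 0 0 0;0 0 0 0;0 0 0 0;0 0 -1.5 0;0 0 -3 0;0 0 -4 0;0 0 -4 0;0 0 -4 0;0 0 -4 0;0 0 -3 0;0 0 0 0;0 0 0 0", gripper=0)

```text
time: 35.17
ee_pos: [0.434, -0.2607, 0.3377]
orientation: [-3.141, 0.0, 0.052]
wrist_force: [-0.1, -0.6, 0.3]
grip_width: 0.999
grasp_force: 0.0
```

```bash
python3 - <<'E'
from h import *
s=manip.get_state();print(s['ee_pos'],s['orientation'],s['time'])
W,im=shot('wrist','w7'); _,t=shot('scene','s7')
cv2.imwrite('pics/m7.png',cv2.hconcat([cv2.resize(im,(400,300),interpolation=3),cv2.resize(t[150:360,110:390],(400,300),interpolation=2)])[:,:,::-1])
for uv in []: pass
E
```

```text
[ 0.43399917 -0.26069092  0.33771094] [-3.14051454e+00  1.14043278e-04  5.18992879e-02] 35.175
```

View pics/m7.png

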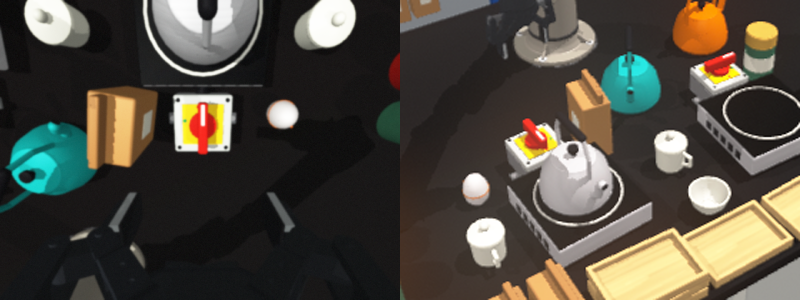

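The cold plate's switch at (203,125) left now points at the plate, so it's on. On the right, the live plate's switch at (720,65) is crosswise (off), and the kettle sits in the ring at (575,185). The bystanders haven't moved, so I'm handing the job in.

```bash
python3 -c "
from rig import manip
print(manip.finish_job())"
```

```text
the job is handed in; nothing more can be done
None
```

I've handed in the job at about 35 s: the first plate's switch is off, the steel kettle stands inside the other plate's ring with its spout to the back, that plate was then turned fully on, and no other object was moved.

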